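Turn the battery holder round in the conveyor's control unit

ROBOT

A 6-joint arm with a two-finger parallel gripper is mounted at the origin on the work surface. World frame = base frame: x ahead of the robot, y to its left, z up, the work surface at z = 0. Lengths are in m, angles in rad, forces in N, time in s.
With the tool pointing down it reaches from about 0.225 to 0.875 m from the base axis. Payload 3.4 kg.
Tool frame: the origin (TCP) lies between the finger pads; the fingertips stand 17 mm ahead of it and the grasp point (between the pads) lies 2 mm behind it; y points along the fingers, z is the direction in which the jaws open and shut, and the axes are right-handed (so a half turn about y gives the same grasp; the last joint's range is limited). The gripper opens to 85 mm and grips with 20 to 120 N. Pads are 22 mm wide; open, the fingers measure 114 mm over their backs; the gripper's body (76 mm by 85 mm) begins 54 mm behind the grasp point. The pads swing forward as they close: fully open they stand 13 mm farther back than shut.
Start: joints at [-1.252, 0.276, 1.505, -0, 1.361, -0.121], TCP at [0.245, -0.52, 0.248] pointing down, gripper open.
Joint ranges: [-2.89, 2.89], [-0.75, 2.08], [0.22, 2.7], [-1.18, 4.32], [0.11, 2.71], [-2.7, 2.7]. Speed limits (rad/s): [2.57, 2.57, 3.14, 3.14, 3.14, 3.14].

INTERFACE

Orientations are given as a unit quaternion [w, x, y, z].
In Python, from rig import manip, get_image, camera_model, sign_off, spot_in, silhouettes, spot_point gives the robot as it stands.
- The arm moves only by the tool jog_arm, never from a script. Its argument "targets" is a list of rows, each a list of 3 entries, a list of its own where there are three numbers: the finger opening in m, from 0 to 0.0854, then the shift along the world's x, y, z in m, then the turn about the world's z in rad. In form: [[claw, [x, y, z], spin], ...]. A call has 1 to 10 rows; each row shifts and turns the commanded pose from where the row before left it; what a row does not reach is not made up. A row lasts 1/8 s, in which the tool goes at most 62.5 mm and 10.7 degrees, less where a joint would pass 70% of its speed; a pose out of reach is approached as far as the arm can. A call with a gripper value outside its range is refused whole. The fingers move at their own pace and stop on an object; "force" is the grip in N (left out, the last holds). Time passes only in rows, so rows that do not move let the fingers close. It gives the time, the measured TCP pose, the force and the opening at its end, in the units of the state.
- manip.get_state(): the state, without advancing time (a new reading comes with each control period).
- get_image(name): name is "scene" or "top" or "wrist"; returns (picture, depth): 400x640x3 uint8, red, green, blue; 400x640 float32, m along the optical axis (not along the pixel's ray), 0 where there is no reading.
- camera_model(name): a dict with "mtx" (3x3 intrinsics, pixels), "world_from_camera" (4x4, takes a point from camera to world coordinates). Camera axes: x right, y up, looking along -z (the intrinsics and any distortion apply to the point x, -y, -z); pixel columns grow to the right and rows downward; lengths in m; the calibration is good to about 2 mm. A picture is of the moment at which its call begins: read the wrist's pose just before it. camera_model takes no time and is no camera call; for the wrist camera it gives the pose at the moment of the call.
- sign_off(): hands the job in, once; it reports no verdict.
Trained networks look in the newest picture that a camera, given by its name, has taken for a name from the list of things; names that differ only in an ending like _2 or _b are one class to them, and where a whole thing is asked for, a point or a joint stands for the part that bears it (a point fixed in the world has none). Each returns a list of dicts, best first, with "score" (0 to 1); they miss things now and then, are a little off and sometimes report something else, mostly with a low value. They report only what shows in the picture. A call takes as long as a camera call.
- spot_in(name, camera): "position" ([column, row] in pixels, amid what is visible of it).
- silhouettes(name, camera): "mask" (400x640 bool, what is visible of it) and "position" ([column, row] in pixels, amid what is visible of it).
- spot_point(name, camera): "position" ([column, row] in pixels: a listed point, or the origin of a listed thing).
The state is a dict: "clock": time; "qpos": joint angles; "qd": joint speeds; "effort": joint torques, N m; "position": TCP position; "ee_rot": TCP orientation; "contact_force": force on the tool from outside, world axes, zero at the start; "moment": the same for the moment, N m; "width": finger opening in m.
Only numpy, scipy, OpenCV 4.12 (cv2) and the standard library are available. Lean on these libraries where they do the work, as an engineer would, in place of code of your own. Each camera call takes 0.05 s, during which the arm holds its last target.

TASK

The battery holder in the mini conveyor's control unit was put in back to front. Turn the winged latch knob a quarter turn to release the sloping lid (it turns only one way and nothing marks which, so feel for it), swing the lid right up so that it stands open by itself, then lift the holder out of its well, turn it half round and set it back fully home, with its terminal end at the unit's brass contacts. Leave the lid standing open and the other things on the bench where they are.

Things in the scene. Friction and masses are not known exactly. Their poses are not given: they have to be found in the camera images.
- unit: Fixed grey console, 170 (x) x 190 (y) x 143 mm high. Origin: underside centre; x from low front to high back, z up. Closed aluminium lid slopes 25 deg, rising to +x: normal (-0.423,0,0.906), outer face z 80 mm at x -80, z 143 at x 55. Inside: front wall to z 70, side walls at y +-87 stepped to z 108, block behind x 61 to z 135; two brass contact strips beside the well's +y end.
- lid (a joint): Lid hinge (lid 200 x 150 x 7 mm, 0.35 kg), rad: 0 closed, grows as the front edge rises, 2.01 upright, stop at 2.35 leaning back. Axis: the unit's y through hinge. Nearly balanced by a spring, with friction (0.16 N m): light to move and stays where left. The latch's cam holds it shut until the latch has turned about 1.1 rad.
- hinge (a point): Centre of the lid's hinge line, in the unit's frame at (55, 0, 143) mm.
- ball (a point): Centre of the lid's black ball pull, 28 mm across, on a steel stem 10 mm thick that continues the lid's plane beyond its front edge; 186 mm from the hinge line, 6 mm below the plane of the lid's outer face. Pinched along the unit's y it pivots between the fingers as the lid swings. Lid closed: 26 mm in front of the front wall, 59 mm above the bench, 85 mm down the slope from the knob.
- latch (a joint): Latch knob angle, rad, about the lid's outward normal (positive anticlockwise, seen facing the lid). Locked near 0 (starts within 0.12). A hidden stop lets it turn only one way, to +1.6 or to -1.6; the other way it stops hard at about 0.35. Which way differs each time and cannot be seen. Friction 0.1 N m, no spring.
- latch_grip (a point): Grip point of the knob, on its axis, 32 mm above the lid's outer face, on the lid's middle line 101 mm from the hinge line. Black wing 60 mm long, 16 thick, top 44 mm above the lid, on a round boss 50 mm across, 10 high. At latch 0 the wing's length runs up and down the slope; it turns with the latch. Site z: lid's outward normal; x: the wing's length.
- holder: Loose black battery holder, 60 (its x) x 110 (its y) x 32 mm high, 0.22 to 0.45 kg; two silver cells along y rise 4 mm above its top. Origin: underside centre. Raised terminal block with two brass studs at its +y end. At the start under the lid, seated in the well but reversed (its y opposite to the unit's y).
- rib (a point): Grip point on the holder's upright grip rib, 58 mm above its underside on its centre axis. The rib is 16 mm thick along the holder's y, 40 mm long along its x, and rises from the holder's top to 72 mm above its underside.
- terminals (a point): Top of the terminal block, at the holder's +y end: (0, 47, 45) mm in the holder's frame.
- well (a point): Centre of the well's floor, at (5, 0, 22) mm in the unit's frame, axes as the unit's. The well is 65 mm along x, 115 mm along y (2.5 mm play on each side of the holder), its straight walls 18 mm high with a rim flared 45 degrees outwards up to 24 mm. Set home, the holder's origin is at this point and its y points along the unit's y.
- screwdriver: Bystander: screwdriver lying on the bench to the right of the unit, about 200 mm long. Leave alone.
- tape_roll: Bystander: cardboard core, 72 mm across, 24 mm high, in front of the unit to its left. Leave alone.
- glue: Bystander: white bottle, 48 mm across, 110 mm high, far right. Leave alone.
- offcut: Bystander: wooden offcut 90 x 50 x 18 mm, on the right. Leave alone.
- disc_part: Bystander: cardboard disc 64 mm across with an upright fin, in the cardboard sorting tray on the left (tray 240 x 300 x 60 mm). Leave alone.
- slab_part: Bystander: cardboard slab 70 x 50 mm with an upright fin, in the same tray. Leave alone.

How it is judged:
By the outcome, as a careful person would: the job done as asked, in the order asked, and still so for the second after the job is handed in, with the robot touching nothing.
It also fails if it takes over 72 s, if anything falls off the work surface, if the arm or the gripper's body presses on something with over 40 N, if the wrist force passes 120 N, or if a joint passes its speed limit or range.

## Working session

There is one attempt and no reset: what is moved stays moved. The work goes in short steps, Python scripts to look and compute and a tool call to move; the robot and the scene stay as the last step left them, time stands still between calls to the robot, and variables do not carry over. Pictures are saved under pics/ and viewed, and the job is handed in when it is done.

Besides the shell and the picture viewer there is one more tool, called after "Call:" as name([rows], argument=value, ...), one row to a line, values as JSON. jog_arm: Moves the arm, as the interface text tells. Its arguments: {"type":"object","properties":{"targets":{"type":"array","items":{"type":"array"}},"force":{"type":"number"}},"required":["targets"]}

```bash
ls; mkdir -p pics; cat > h.py <<'E'
import numpy as np, cv2
from rig import manip, get_image, camera_model, sign_off, spot_in, silhouettes, spot_point
def save(n,im): cv2.imwrite('pics/'+n+'.png',cv2.cvtColor(im,cv2.COLOR_RGB2BGR))
def w(cm,u,v,d):
    K=np.array(cm['mtx']);T=np.array(cm['world_from_camera'])
    p=np.array([(u-K[0,2])/K[0,0]*d,-(v-K[1,2])/K[1,1]*d,-d,1.])
    return (T@p)[:3]
def proj(cm,P):
    K=np.array(cm['mtx']);T=np.linalg.inv(np.array(cm['world_from_camera']))
    p=T@np.append(P,1); return K[0,0]*p[0]/-p[2]+K[0,2], K[1,1]*(-p[1])/-p[2]+K[1,2]
E
python3 - <<'E'
from h import *
print(manip.get_state())
for n in ['scene','top','wrist']:
    im,d=get_image(n); save(n+'0',im); np.save(n+'0.npy',d); cm=camera_model(n); print(n,cm)
    if n=='wrist': continue
    for t in ['ball','latch_grip','hinge','unit']:
        r=spot_point(t,n)[:2]
        for q in r:
            u,v=q['position']; dd=d[int(round(v)),int(round(u))]
            print(n,t,q['score'],u,v,dd,w(cm,u,v,dd))
E
```

```text
pics
{'clock': 0.0, 'qpos': array([-1.25197922e+00,  2.76579662e-01,  1.50615571e+00,  4.24686484e-06,
        1.36074228e+00, -1.20983691e-01]), 'qd': array([0.00023263, 0.00173043, 0.00022713, 0.00075641, 0.00170446,
       0.00023605]), 'effort': array([-1.86589328e-03, -4.16780376e+01, -2.45808667e+01, -4.64347722e-04,
        1.09971355e-02, -1.24210121e-05]), 'position': array([ 0.24465073, -0.51977652,  0.24743946]), 'ee_rot': array([ 0.15417818, -0.15430689,  0.69074217, -0.6894155 ]), 'contact_force': array([ 0.11938434, -0.98699096, -0.17456999]), 'moment': array([-0.0087387 , -0.02696651, -0.00017597]), 'width': 0.0854738230788568}
scene {'mtx': array([[414.38318362,   0.        , 319.56788945],
       [  0.        , 414.38318362, 199.77407728],
       [  0.        ,   0.        ,   1.        ]]), 'world_from_camera': array([[ 0.43493802, -0.65332684,  0.61967165,  1.27056623],
       [ 0.90039711,  0.32370449, -0.2906896 , -0.32859801],
       [-0.01067517,  0.68438253,  0.72904499,  0.9979884 ],
       [ 0.        ,  0.        ,  0.        ,  1.        ]])}
scene ball 0.
[... 1060 characters left out ...]
 205.2 1.2738256 [0.51120505 0.48918819 0.01580787]
top hinge 0.73 317.0 141.7 1.1553274 [0.67291969 0.03154672 0.14437028]
top unit 0.95 321.5 165.7 1.1821871 [0.60887378 0.02079597 0.11248731]
top unit 0.4 205.5 209.2 1.2752764 [0.49638705 0.38959344 0.01265441]
wrist {'mtx': array([[332.22733224,   0.        , 320.64954269],
       [  0.        , 332.22733224, 192.05923314],
       [  0.        ,   0.        ,   1.        ]]), 'world_from_camera': array([[ 0.42513042,  0.8719463 ,  0.24284518,  0.30658494],
       [-0.90513123,  0.40916966,  0.11540211, -0.49288341],
       [ 0.00125957, -0.2688677 ,  0.96317629,  0.37260875],
       [ 0.        ,  0.        ,  0.        ,  1.        ]])}
```

View pics/scene0.png

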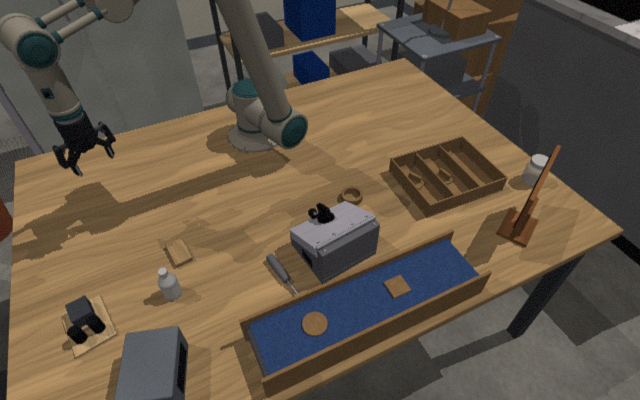

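View pics/top0.png

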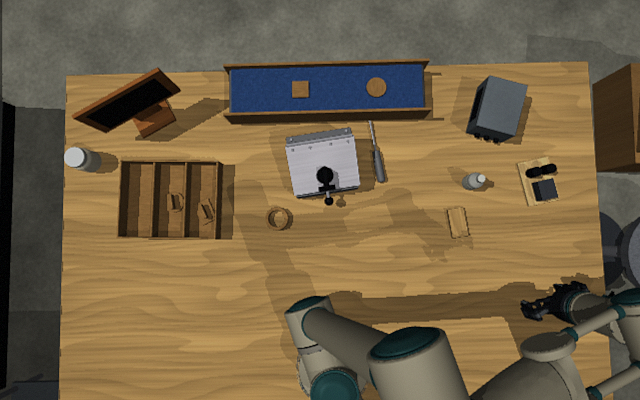

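```bash
python3 - <<'E'
from h import *
d=np.load('top0.npy'); cm=camera_model('top')
# all points; lid plane fit
H,W=d.shape; V,U=np.mgrid[:H,:W]
K=cm['mtx'];T=cm['world_from_camera']
P=np.stack([(U-K[0,2])/K[0,0]*d,-(V-K[1,2])/K[1,1]*d,-d],-1)@T[:3,:3].T+T[:3,3]
np.save('topP.npy',P)
m=(P[...,2]>0.07)&(P[...,2]<0.2)&(abs(P[...,0]-0.62)<0.16)&(abs(P[...,1])<0.18)&(d>0)
pts=P[m]
rng=np.random.default_rng(0);best=0
for i in range(500):
    a=pts[rng.choice(len(pts),3,False)]; n=np.cross(a[1]-a[0],a[2]-a[0]);L=np.linalg.norm(n)
    if L<1e-5: continue
    n/=L; 
    if n[2]<0:n=-n
    if n[2]>.97: continue
    inl=abs((pts-a[0])@n)<.002
    if inl.sum()>best: best=inl.sum();bi=inl
q=pts[bi];c=q.mean(0);n=np.linalg.svd(q-c)[2][2];n*=np.sign(n[2])
print(best,len(pts),c,n,'yaw from normal',np.arctan2(-n[1],-n[0]), n@c)
# rectangle of lid plane inliers
r=cv2.minAreaRect((q[:,:2]*1000).astype(np.float32)); print(r, cv2.boxPoints(r))
k=((pts-c)@n); 
for lo,hi in [(.03,.06)]:
    s=pts[(k>lo)&(k<hi)]; print(len(s), s.mean(0)if len(s) else 0, k.max()); print(np.c_[s,k[(k>lo)&(k<hi)]].round(3)[::5])
E
```

```text
2062 4763 [0.61542516 0.01734481 0.11555322] [-0.42335111 -0.05963668  0.90400072] yaw from normal 0.13994727944793042 -0.15711511233859768
((601.0880737304688, 16.05957794189453), (161.96624755859375, 199.50344848632812), 7.79782247543335) [[507.31967  103.901276]
 [534.38794  -93.75737 ]
 [694.85645  -71.78212 ]
 [667.7882   125.876526]]
116 [0.56768663 0.01140987 0.1404843 ] 0.04932447681946282
[[0.597 0.013 0.142 0.032]
 [0.594 0.011 0.147 0.038]
 [0.59  0.011 0.15  0.042]
 [0.587 0.011 0.153 0.047]
 [0.585 0.014 0.151 0.045]
 [0.583 0.017 0.144 0.04 ]
 [0.58  0.019 0.144 0.041]
 [0.579 0.005 0.146 0.043]
 [0.576 0.008 0.148 0.046]
 [0.574 0.011 0.145 0.044]
 [0.572 0.014 0.141 0.042]
 [0.568 0.014 0.145 0.047]
 [0.566 0.014 0.14  0.043]
 [0.564 0.014 0.137 0.042]
 [0.561 0.014 0.138 0.044]
 [0.558 0.017 0.139 0.045]
 [0.558 0.003 0.134 0.042]
 [0.556 0.006 0.132 0.041]
 [0.553 0.009 0.128 0.038]
 [0.549 0.012 0.136 0.047]
 [0.547 0.015 0.129 0.041]
 [0.545 0.015 0.128 0.041]
 [0.542 0.015 0.13  0.044]
 [0.539 0.012 0.123 0.04 ]]
```

The unit sits ahead of the robot at about (0.62, 0.02) with yaw of about 8°, and its ball points at the robot. In the top image the knob is at (325,175) and the ball at (328,200). I'll refine the pose next.

```bash
python3 - <<'E'
from h import *
from scipy.spatial.transform import Rotation as R
s=manip.get_state(); q=s['ee_rot']; M=R.from_quat([q[1],q[2],q[3],q[0]]).as_matrix(); print('tool axes cols\n',M.round(3))
P=np.load('topP.npy'); 
yaw=.137;u=np.array([np.cos(yaw),np.sin(yaw)]);v=np.array([-u[1],u[0]])
n=np.array([-0.4233,-0.0596,0.9040]);off=-0.15711
k=P@n-off
A=(P[...,:2]-np.array([.6011,.0161]))
a=A@u;b=A@v
m=(abs(k)<.003)&(abs(a)<.12)&(abs(b)<.13)
for lo in np.arange(-.08,.08,.01):
    mm=m&(a>=lo)&(a<lo+.01); bb=np.sort(b[mm]); 
    if len(bb)>5: print('a',lo.round(3),len(bb),bb[:2].round(4),bb[-2:].round(4))
for lo in np.arange(-.1,.1,.02):
    mm=m&(b>=lo)&(b<lo+.02); bb=np.sort(a[mm]); print('b',lo.round(3),bb[:2].round(4),bb[-2:].round(4))
# knob top
mm=(k>.038)&(k<.05)&(abs(a)<.1)&(abs(b)<.05); X=np.c_[a[mm],b[mm]]; print('knob',len(X),X.min(0),X.max(0),X.mean(0)); c=X-X.mean(0); print(np.linalg.svd(c,full_matrices=False)[2])
# ball : points above z .055 in front
z=P[...,2]; mm=(a<-.083)&(a>-.13)&(abs(b)<.03)&(z>.05); print('ball',mm.sum(),np.c_[a[mm],b[mm],z[mm]].round(3))
E
python3 - <<'E'
import cv2
for n,b in [('top0',(270,110,400,220)),('scene0',(260,180,400,290))]:
    i=cv2.imread(f'pics/{n}.png')[b[1]:b[3],b[0]:b[2]]; cv2.imwrite(f'pics/{n}c.png',cv2.resize(i,None,fx=5,fy=5,interpolation=cv2.INTER_CUBIC))
E
```

```text
tool axes cols
 [[-0.905  0.     0.426]
 [-0.426 -0.    -0.905]
 [ 0.    -1.     0.   ]]
a -0.08 6 [-0.0018 -0.0013] [0.0016 0.0036]
a -0.07 34 [-0.0947 -0.0916] [0.0772 0.0953]
a -0.06 164 [-0.099  -0.0987] [0.0982 0.0995]
a -0.05 183 [-0.0997 -0.0975] [0.0975 0.0986]
a -0.04 167 [-0.0987 -0.0983] [0.099  0.0996]
a -0.03 152 [-0.0999 -0.0993] [0.0977 0.0997]
a -0.02 161 [-0.0986 -0.0981] [0.098  0.0993]
a -0.01 160 [-0.0998 -0.0993] [0.0986 0.0991]
a -0.0 198 [-0.0982 -0.097 ] [0.0971 0.0995]
a 0.01 212 [-0.0993 -0.0992] [0.0983 0.0989]
a 0.02 203 [-0.0977 -0.0977] [0.0992 0.0997]
a 0.03 217 [-0.0993 -0.0988] [0.099  0.0998]
a 0.04 215 [-0.0997 -0.0975] [0.0982 0.0986]
a 0.05 224 [-0.0992 -0.0986] [0.0983 0.0987]
a 0.06 217 [-0.0977 -0.0973] [0.0978 0.099 ]
a 0.07 229 [-0.0984 -0.0977] [0.098  0.0984]
b -0.1 [-0.0612 -0.0609] [0.0803 0.0809]
b -0.08 [-0.0653 -0.0618] [0.081  0.0812]
b -0.06 [-0.0616 -0.0613] [0.0804 0.0806]
b -0.04 [-0.0612 -0.0603] [0.0805 0.0808]
b -0.02 [-0.1031 -0.1026] [0.0809 0.081 ]
b 0.0 [-0.1041 -0.1016] [0.0798 0.0814]
b 0.02 [-0.0613 -0.0609] [0.0812 0.08
[... 1025 characters left out ...]
69]
 [-0.095 -0.011  0.067]
 [-0.094  0.013  0.062]
 [-0.095  0.01   0.069]
 [-0.095  0.007  0.067]
 [-0.096  0.004  0.072]
 [-0.097  0.002  0.075]
 [-0.097 -0.001  0.072]
 [-0.097 -0.004  0.07 ]
 [-0.098 -0.007  0.068]
 [-0.098 -0.01   0.063]
 [-0.097  0.011  0.061]
 [-0.098  0.008  0.068]
 [-0.099  0.005  0.071]
 [-0.099  0.002  0.068]
 [-0.1   -0.001  0.067]
 [-0.1   -0.004  0.072]
 [-0.101 -0.007  0.07 ]
 [-0.101 -0.01   0.063]
 [-0.1    0.011  0.059]
 [-0.101  0.008  0.064]
 [-0.101  0.005  0.066]
 [-0.102  0.002  0.062]
 [-0.102 -0.     0.067]
 [-0.103 -0.004  0.061]
 [-0.103 -0.006  0.062]
 [-0.104  0.006  0.061]
 [-0.105  0.003  0.065]
 [-0.105 -0.     0.064]
 [-0.106 -0.003  0.063]]
```

View pics/top0c.png

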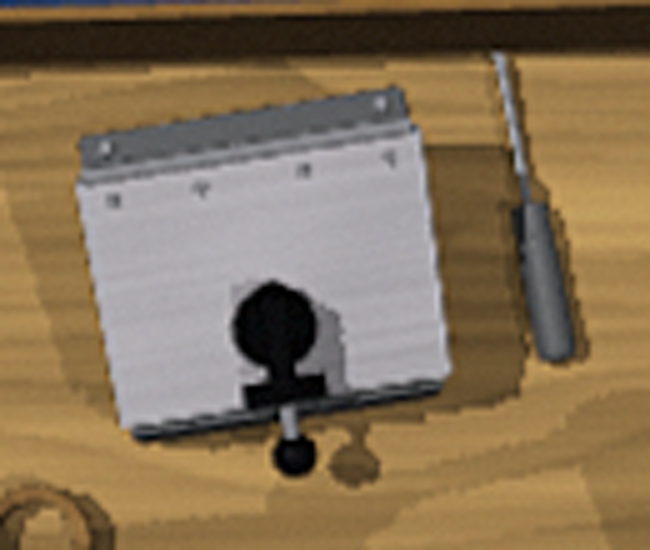

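View pics/scene0c.png

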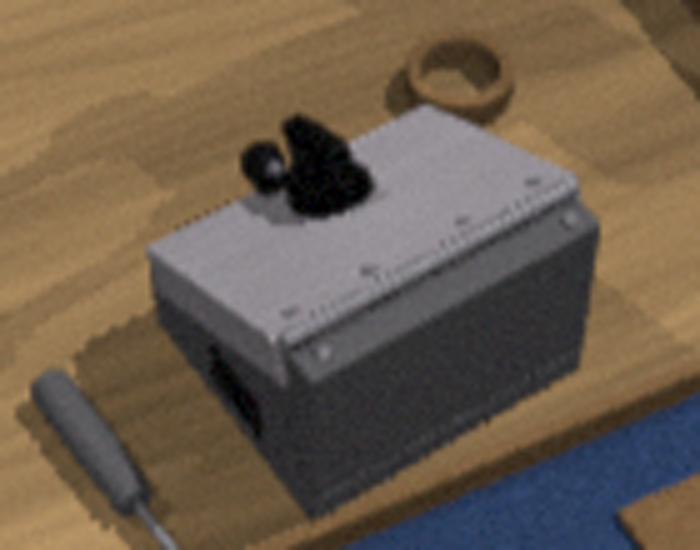

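```bash
python3 - <<'E'
from h import *
P=np.load('topP.npy'); 
yaw=.137;u=np.array([np.cos(yaw),np.sin(yaw)]);v=np.array([-u[1],u[0]])
n=np.array([-0.4233,-0.0596,0.9040]);k=P@n+.15711
for r in range(164,204): print(r,' '.join('%4d'%(x*1000) for x in k[r,314:340]))
E
```

```text
164   -2   -1   -2    1   -3    1    0    0    0    2    2   -4    0    3   -1    3   -2   -4   -4    0    0    1    2   -2   -1    1
165   -2    0    0    0    3   -5   -1    1    2   -3    0    1    2   -1    0    4    0    0    0   -3    2    0    0    0    0    1
166    0   -3   -4    0   -1   -2    0    1    0    0    1   -5    4    0   -2   -2   -1    0    0   -2    0    0   -1    0    3   -2
167    1   -1    0    0    1    0    5   -1   16   21   17   22   13   -1   -3    1   -2   -3 1139    0    0   -7   -2    2    0    2
168   -1   -1    0   -1   -1   -2    1   12   29   29   32   34   28    8    5    2    0    1    4    2   -1    2    0    0   -3   -2
169    0   -1    0   -2    0    3    8   24   40   39   35   37   41   11   12   10   -2    0    1    1    1    0   -1    0   -2   -1
170   -1    0    2   -1    4   12    9    8   39   42   42   41   41   10    8   10    5    5    1    0   -2    0    3    1    2   -1
171    1    2    0    0    8    6   11   10   44   41   39   46   44   39    7    8    9    8   -1    0    0    2    1    0    1   -2
172    3    0   -3    7    6
[... 3559 characters left out ...]
  -65  -63  -65  -59  -67  -64
199  -64  -63  -67  -67  -65  -64  -69  -65  -64  -64  -62   -1    4    0    9    3    2    1    0  -59  -62  -59  -61  -58  -65  -59
200  -65  -63  -63  -66  -63  -62  -67  -61  -64  -63   -1    2    4    4    7    6    6    4    0  -61  -65  -62  -60  -62 1139  -56
201  -63  -67  -62  -66  -60  -58  -62  -63  -65  -62   -4    5    3    6    8    7    3    4    3  -58  -58  -56  -59  -58  -59  -60
202  -62  -61  -65  -58  -61  -57  -58  -62  -57  -61   -2    4    2    7   10    7    6    4    0  -61  -56  -56  -61  -58  -57  -59
203  -60  -59  -60  -60  -57  -61  -61  -61  -56  -58  -57   -2    5    8    5    5   10    7    1  -57  -53  -56  -53  -56  -57  -49
```

Call:
jog_arm([
  [0.05,[0.032,0.053,0],-0.035],
  [0.05,[0.032,0.053,0],-0.035],
  [0.05,[0.032,0.053,0],-0.035],
  [0.05,[0.032,0.053,0],-0.035],
  [0.05,[0.032,0.053,0],-0.035],
  [0.05,[0.032,0.053,0],-0.035],
  [0.05,[0.032,0.053,0],-0.035],
  [0.05,[0.032,0.053,0],-0.035],
  [0.05,[0.032,0.053,0],-0.035],
  [0.05,[0.032,0.053,0],-0.035],
], force=30)

```text
clock: 1.8
position: [0.5658, 0.0115, 0.2486]
ee_rot: [-0.032, 0.031, -0.706, 0.707]
contact_force: [1.3, -0.8, 0.4]
width: 0.05
```

```bash
cat >> h.py <<'E'
from scipy.spatial.transform import Rotation as Rn
def st():
    s=manip.get_state(); q=s['ee_rot']; M=Rn.from_quat([q[1],q[2],q[3],q[0]]).as_matrix()
    print('t%.2f pos %s jaw %.3f tilt %s F %s M %s w %.4f q6 %.2f'%(s['clock'],s['position'].round(4),np.arctan2(M[1,2],M[0,2]),M[:,1].round(3),s['contact_force'].round(1),s['moment'].round(2),s['width'],s['qpos'][5]))
E
python3 - <<'E'
from h import *
st()
im,d=get_image('wrist'); save('w1',im); cm=camera_model('wrist')
for t in ['latch_grip','ball','hinge']:
    for q in spot_point(t,'wrist')[:1]:
        u,v=q['position']; dd=d[int(round(v)),int(round(u))]; print(t,q['score'],u,v,w(cm,u,v,dd))
for nm,p in [('grip',(.5699,.0118,.129)),('ball',(.5094,.0035,.06)),('hinge',(.6739,.0261,.143))]: print(nm,proj(cm,p))
st()
E
```

```text
t1.80 pos [0.5658 0.0115 0.2486] jaw -1.482 tilt [ 0.001 -0.001 -1.   ] F [ 1.3 -0.8  0.4] M [-0.01 -0.03  0.02] w 0.0500 q6 1.38
latch_grip 0.97 325.4 184.8 [0.58020309 0.01532251 0.14278314]
ball 0.61 328.4 227.6 [0.52017455 0.00609265 0.07096707]
hinge 0.73 316.8 30.0 [0.68036227 0.0303588  0.14280953]
grip (np.float64(328.57181138560196), np.float64(193.91891807500582))
ball (np.float64(329.7338572199385), np.float64(233.8024490883159))
hinge (np.float64(322.5422763018302), np.float64(41.60542634760964))
t2.00 pos [0.565  0.0107 0.248 ] jaw -1.478 tilt [-0.001 -0.001 -1.   ] F [-0.2 -1.2  0.6] M [-0.01  0.    0.  ] w 0.0503 q6 1.37
```

View pics/w1.png

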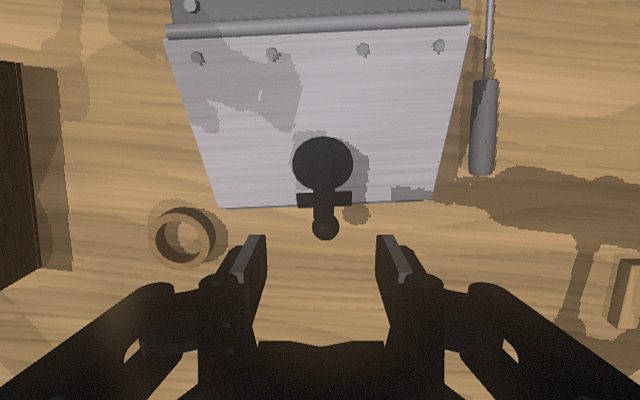

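```bash
cat > fit.py <<'E'
from h import *
def cloud(d,cm):
    H,W=d.shape; V,U=np.mgrid[:H,:W];K=cm['mtx'];T=cm['world_from_camera']
    return np.stack([(U-K[0,2])/K[0,0]*d,-(V-K[1,2])/K[1,1]*d,-d],-1)@T[:3,:3].T+T[:3,3]
def lid(P,ok):
    m=ok&(P[...,2]>0.07)&(P[...,2]<0.2)&(abs(P[...,0]-0.62)<0.16)&(abs(P[...,1])<0.18)
    pts=P[m];rng=np.random.default_rng(0);best=0
    for i in range(400):
        a=pts[rng.choice(len(pts),3,False)]; n=np.cross(a[1]-a[0],a[2]-a[0]);L=np.linalg.norm(n)
        if L<1e-5: continue
        n/=L; n*=np.sign(n[2])
        if n[2]>.96 or n[2]<.8: continue
        inl=abs((pts-a[0])@n)<.002
        if inl.sum()>best: best=inl.sum();bi=inl
    q=pts[bi];c=q.mean(0);n=np.linalg.svd(q-c,full_matrices=False)[2][2];n*=np.sign(n[2])
    q=pts[abs((pts-c)@n)<.003]
    yaw=np.arctan2(-n[1],-n[0]);
    for it in range(2):
        u=np.array([np.cos(yaw),np.sin(yaw)]);v=np.array([-u[1],u[0]]);a=q[:,:2]@u;b=q[:,:2]@v
        # edges
        bl=[];br=[];aa=[]
        for lo in np.arange(a.min()+.02,a.max()-.03,.008):
            s=b[(a>=lo)&(a<lo+.008)]; aa.append(lo+.004);bl.append(np.percentile(s,.7));br.append(np.percentile(s,99.3))
        sl=(np.polyfit(aa,bl,1)[0]+np.polyfit(aa,br,1)[0])/2; print(len(q),'n',n.round(4),'yaw',round(yaw,4),'slope',round(sl,4),'w',(np.mean(br)-np.mean(bl)).round(4)); yaw+=sl
    mid=(np.median(bl)+np.median(br))/2
    sel=abs(b-mid)>.04; sel&=abs(b-mid)<.09
    front=np.median([np.sort(a[sel&(b>lo)&(b<=lo+.01)])[:2].mean() for lo in np.r_[np.arange(mid-.09,mid-.045,.01),np.arange(mid+.04,mid+.085,.01)]])
    # hinge from z=.143
    off=n@c; s=(off-n[2]*.143-n[:2]@(mid*v))/(n[:2]@u)
    print('mid',mid,'front->hinge a',front+.136,'z->hinge a',s,'hinge xy',((front+.136)*u+mid*v).round(4),(s*u+mid*v).round(4),'yaw',yaw)
E
python3 - <<'E'
from fit import *
im,d=get_image('wrist');lid(cloud(d,camera_model('wrist')),d>0)
for n in ['top','scene']:
    d=np.load(n+'0.npy');lid(cloud(d,camera_model(n)),d>0)
E
```

```text
46782 n [-0.4199 -0.0546  0.9059] yaw 0.1293 slope 0.0036 w 0.1956
46782 n [-0.4199 -0.0546  0.9059] yaw 0.133 slope 0.001 w 0.1956
mid -0.0684704608680818 front->hinge a 0.6725787253682052 z->hinge a 0.6737693983328975 hinge xy [0.6757 0.0213] [0.6769 0.0214] yaw 0.13396466427769094
2764 n [-0.4234 -0.0596  0.904 ] yaw 0.1399 slope -0.0032 w 0.1961
2764 n [-0.4234 -0.0596  0.904 ] yaw 0.1368 slope 0.0005 w 0.1959
mid -0.06611736589854658 front->hinge a 0.6728200336235939 z->hinge a 0.6700759581245515 hinge xy [0.6756 0.0262] [0.6728 0.0259] yaw 0.13724862941522373
1817 n [-0.4137 -0.0575  0.9086] yaw 0.1381 slope 0.0495 w 0.1827
1817 n [-0.4137 -0.0575  0.9086] yaw 0.1876 slope 0.0781 w 0.1886
mid -0.0991110368009976 front->hinge a 0.6708932949553706 z->hinge a 0.664259028999295 hinge xy [0.6776 0.0278] [0.6711 0.0265] yaw 0.2656541156254561
```

Call:
jog_arm([
  [0.04,[0.006,-0.001,-0.03],0],
  [0.04,[0,0,-0.04],0],
  [0.04,[0,0,-0.03],0],
  [0.04,[0,0,-0.008],0],
  [0.0,[0,0,0],0],
  [0.0,[0,0,0],0],
  [0.0,[0,0,0],0],
])

```text
clock: 2.92
position: [0.5707, 0.0097, 0.1414]
ee_rot: [0.032, -0.031, 0.707, -0.706]
contact_force: [-2.2, 5.2, 1.7]
width: 0.0152
```

```bash
python3 - <<'E'
from h import *
st()
E
```

```text
t2.92 pos [0.5707 0.0097 0.1414] jaw -1.482 tilt [ 0.001  0.002 -1.   ] F [-2.2  5.2  1.7] M [ 0.92  0.35 -0.04] w 0.0152 q6 1.37
```

Call:
jog_arm([
  [0.0,[0,0.001,0],0.1],
  [0.0,[0,0,0],0.1],
  [0.0,[0,0,0],0.12],
  [0.0,[0,0,0],0.12],
  [0.0,[0,0,0],0],
])

```text
clock: 3.55
position: [0.5707, 0.0093, 0.1418]
ee_rot: [-0.186, 0.185, -0.682, 0.683]
contact_force: [-4.3, 3.4, 2.3]
width: 0.0154
```

```bash
python3 - <<'E'
from h import *
st()
for n in ['wrist','top']:
    im,d=get_image(n); save(n[0]+'2',im if n=='wrist' else cv2.resize(im[110:220,270:400],None,fx=5,fy=5)); 
st()
E
```

```text
t3.55 pos [0.5707 0.0093 0.1418] jaw -1.040 tilt [ 0.001 -0.002 -1.   ] F [-4.3  3.4  2.3] M [-0.41  0.18 -0.35] w 0.0154 q6 0.94
t3.65 pos [0.5707 0.0093 0.1419] jaw -1.041 tilt [ 0.001 -0.002 -1.   ] F [-3.7  3.8  3.7] M [-0.42  0.14 -0.37] w 0.0156 q6 0.94
```

View pics/w2.png

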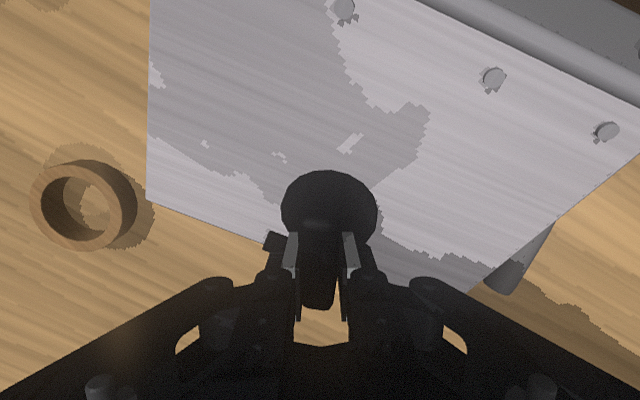

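Call:
jog_arm([
  [0.0,[0,0,0],0.1],
  [0.0,[0,0,0],0.1],
  [0.0,[0,0,0],0],
])

```text
clock: 4.03
position: [0.5705, 0.0091, 0.1424]
ee_rot: [-0.252, 0.252, -0.66, 0.661]
contact_force: [-5.2, 2.3, 6.3]
width: 0.0153
```

```bash
python3 - <<'E'
from h import *
st()
for n in ['wrist']:
    im,d=get_image(n); save(n[0]+'3',im if n=='wrist' else cv2.resize(im[110:220,270:400],None,fx=5,fy=5)); 
st()
E
```

```text
t4.03 pos [0.5705 0.0091 0.1424] jaw -0.841 tilt [ 0.001 -0.002 -1.   ] F [-5.2  2.3  6.3] M [-0.72  0.31 -0.54] w 0.0153 q6 0.74
t4.08 pos [0.5705 0.0091 0.1424] jaw -0.841 tilt [ 0.001 -0.002 -1.   ] F [-5.6  3.2  6. ] M [-0.65  0.27 -0.48] w 0.0151 q6 0.74
```

View pics/w3.png

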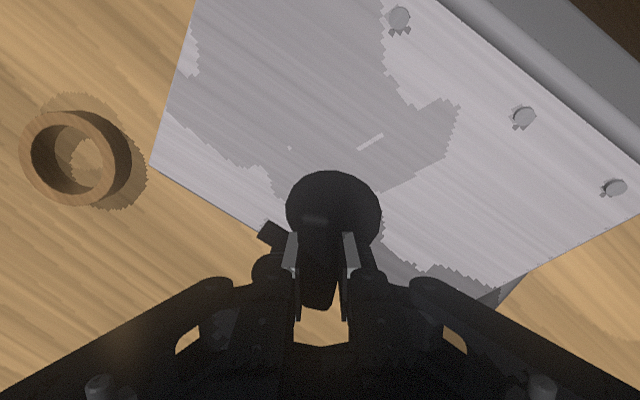

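Call:
jog_arm([
  [0.0,[0,0,0],0.1],
  [0.0,[0,0,0],0.1],
  [0.0,[0,0,0],0.1],
  [0.0,[0,0,0],0],
])

```text
clock: 4.58
position: [0.5706, 0.0092, 0.1426]
ee_rot: [-0.348, 0.348, -0.615, 0.616]
contact_force: [-5.5, 3.0, 6.7]
width: 0.0152
```

```bash
python3 - <<'E'
from h import *
st()
for n in ['wrist','scene']:
    im,d=get_image(n); save(n[0]+'4',im if n=='wrist' else cv2.resize(im[180:290,260:400],None,fx=5,fy=5)); 
st()
E
```

```text
t4.58 pos [0.5706 0.0092 0.1426] jaw -0.541 tilt [ 0.001 -0.002 -1.   ] F [-5.5  3.   6.7] M [-0.53  0.17 -0.49] w 0.0152 q6 0.44
t4.67 pos [0.5706 0.0092 0.1426] jaw -0.541 tilt [ 0.001 -0.002 -1.   ] F [-6.2  3.5  7.2] M [-0.46  0.24 -0.46] w 0.0152 q6 0.44
```

View pics/w4.png

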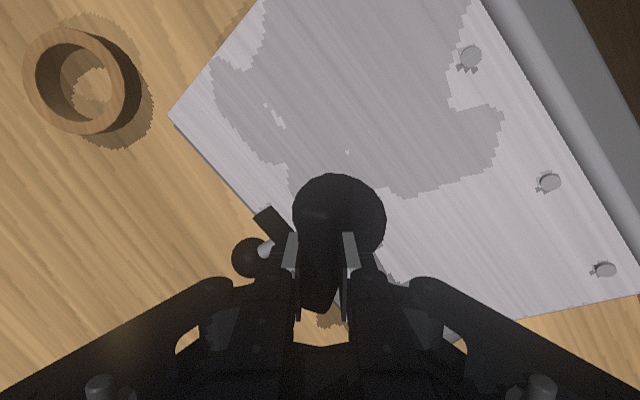

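View pics/s4.png

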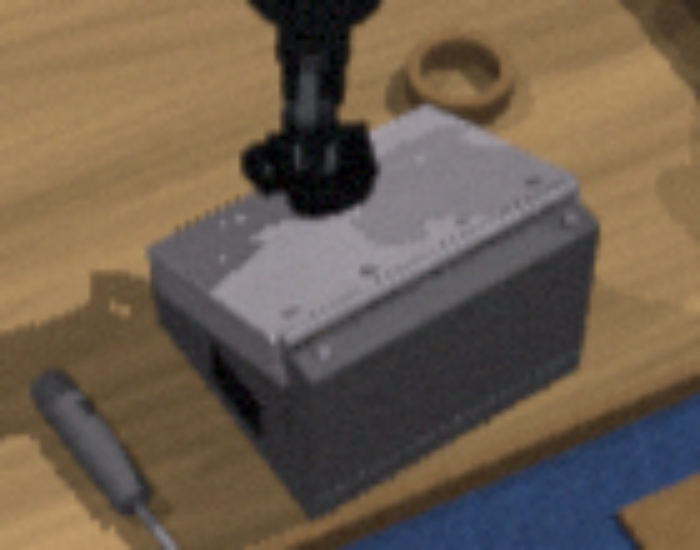

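Call:
jog_arm([
  [0.0,[0,0,0],0.1],
  [0.0,[0,0,0],0.1],
  [0.0,[0,0,0],0.1],
  [0.0,[0,0,0],0.1],
  [0.0,[0,0,0],0.1],
  [0.0,[0,0,0],0.1],
  [0.0,[0,0,0],0],
])

```text
clock: 5.55
position: [0.5702, 0.0112, 0.1461]
ee_rot: [0.516, -0.513, 0.485, -0.485]
contact_force: [-13.5, 6.8, 26.3]
width: 0.015
```

```bash
python3 - <<'E'
from h import *
st()
for n in ['wrist']:
    im,d=get_image(n); save(n[0]+'5',im if n=='wrist' else cv2.resize(im[180:290,260:400],None,fx=5,fy=5)); 
E
```

```text
t5.55 pos [0.5702 0.0112 0.1461] jaw 0.059 tilt [ 0.003  0.002 -1.   ] F [-13.5   6.8  26.3] M [ 0.73  0.83 -0.33] w 0.0150 q6 -0.16
```

View pics/w5.png

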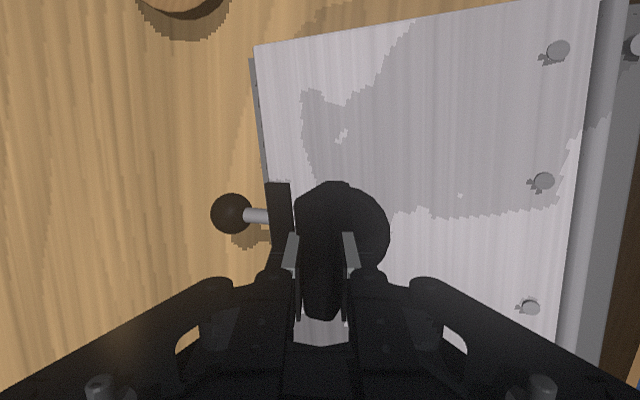

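Call:
jog_arm([
  [0.0,[0,0,0.003],0.08],
  [0.0,[0,0,0],0.05],
  [0.03,[0,0,0],0],
  [0.05,[0,0,0.0],0],
  [0.05,[0,0,0.04],0],
  [0.05,[0,0,0.06],0],
])

```text
clock: 6.35
position: [0.5703, 0.0089, 0.2427]
ee_rot: [-0.544, 0.546, -0.451, 0.45]
contact_force: [0.5, 0.2, 0.7]
width: 0.0499
```

```bash
python3 - <<'E'
from fit import *
st()
im,d=get_image('wrist'); save('w6',im)
cm=camera_model('wrist');P=cloud(d,cm);lid(P,d>0)
n=np.array([-.4199,-.0568,.9058]);h=np.array([.6755,.0238,.143]);yaw=.135
k=(P-h)@n;u=np.array([np.cos(yaw),np.sin(yaw)]);v=np.array([-u[1],u[0]])
A=(P[...,:2]-h[:2]);a=A@u;b=A@v
m=(k>.036)&(k<.05)&(a<-.06)&(a>-.16)&(abs(b)<.05)&(P[...,2]<.16)
s=a[m]/.906+k[m]*.466; X=np.c_[s,b[m]];print(len(X),X.mean(0),X.min(0),X.max(0));print(np.linalg.svd(X-X.mean(0),full_matrices=False)[2][0])
E
```

```text
t6.35 pos [0.5703 0.0089 0.2427] jaw 0.189 tilt [-0.004 -0.001 -1.   ] F [0.5 0.2 0.7] M [ 0.01 -0.08 -0.06] w 0.0499 q6 -0.29
40003 n [-0.4369 -0.0532  0.8979] yaw 0.1212 slope 0.1791 w 0.1653
40003 n [-0.4369 -0.0532  0.8979] yaw 0.3003 slope 0.315 w 0.163
mid -0.16597268796977394 front->hinge a 0.6600235195429568 z->hinge a 0.6376005585704978 hinge xy [0.6796 0.0367] [0.6582 0.03  ] yaw 0.6152877124177174
1799 [-0.08846911 -0.00021299] [-0.09890286 -0.03266376] [-0.08238715  0.02703449]
[ 0.03489945 -0.99939083]
```

View pics/w6.png

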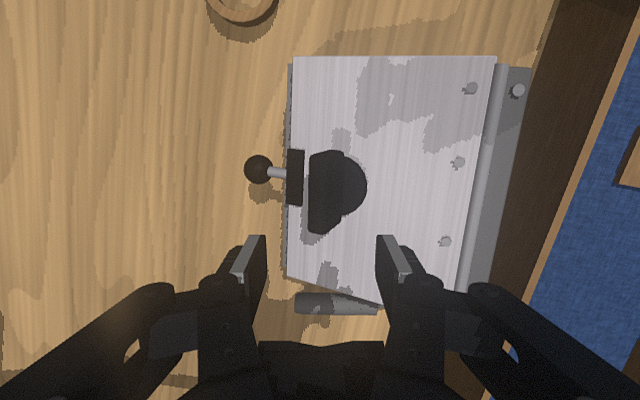

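Call:
jog_arm([
  [0.06,[-0.006,-0.0005,0],-0.18],
  [0.06,[-0.007,-0.001,0],-0.18],
  [0.06,[-0.007,-0.001,0],-0.18],
  [0.06,[-0.007,-0.0005,0],-0.18],
  [0.06,[-0.007,-0.0005,0],-0.18],
  [0.06,[-0.007,-0.0005,0],-0.18],
  [0.06,[-0.007,-0.001,-0.01],-0.18],
  [0.06,[-0.007,-0.001,-0.02],-0.18],
  [0.06,[-0.006,-0.0005,-0.02],-0.18],
])

```text
clock: 7.52
position: [0.5104, 0.0023, 0.193]
ee_rot: [-0.048, 0.047, -0.705, 0.706]
contact_force: [-0.2, 0.0, 0.7]
width: 0.0599
```

```bash
python3 - <<'E'
from fit import *
st()
im,d=get_image('wrist'); save('w7',im)
cm=camera_model('wrist')
q=spot_point('ball','wrist')[:1];print(q)
u,v=q[0]['position'];dd=d[int(v),int(u)];print(w(cm,u,v,dd),w(cm,u,v,dd+.014))
print(proj(cm,(.509,.0025,.059)))
st()
E
```

```text
t7.53 pos [0.5104 0.0023 0.193 ] jaw -1.437 tilt [ 0.002 -0.002 -1.   ] F [-0.2  0.   0.7] M [-0.01 -0.06 -0.03] w 0.0599 q6 1.31
[{'position': [323.5, 189.4], 'score': 0.74}]
[ 0.50933754 -0.00125161  0.06930454] [ 0.50567136 -0.00187066  0.05580629]
(np.float64(318.6363496223407), np.float64(185.77898150671405))
t7.62 pos [0.5082 0.0027 0.1915] jaw -1.431 tilt [-0.004 -0.001 -1.   ] F [-0.3 -0.3  0.5] M [ 0.01  0.01 -0.02] w 0.0601 q6 1.30
```

View pics/w7.png

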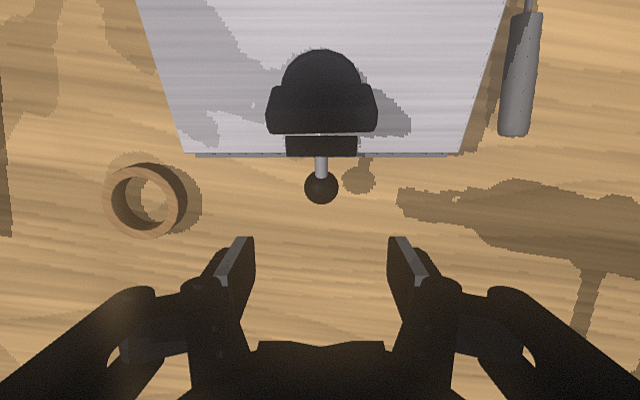

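Call:
jog_arm([
  [0.06,[0,-0.001,-0.045],0],
  [0.06,[0,0,-0.045],0],
  [0.06,[0,0,-0.034],0],
  [0.06,[0,0,-0.01],0],
  [0.0,[0,0,0],0],
  [0.0,[0,0,0],0],
  [0.0,[0,0,0],0],
  [0.0,[0,0,0],0],
])

```text
clock: 8.62
position: [0.5114, 0.002, 0.0609]
ee_rot: [-0.051, 0.048, -0.705, 0.706]
contact_force: [0.5, -0.1, 7.3]
width: 0.0257
```

```bash
python3 - <<'E'
from fit import *
st()
im,d=get_image('wrist'); save('w8',im)
# arc relative increments
R=np.hypot(.186,.006);yaw=.135
def bp(t):
    # lid dir closed (-cos25,-sin25), 6mm below: along -n ; rotate up
    c=np.radians(25); p=np.array([-.186*np.cos(c)+.006*np.sin(c), -.186*np.sin(c)-.006*np.cos(c)])
    # raising front: rotate clockwise viewed x right z up
    return np.array([p[0]*np.cos(t)+p[1]*np.sin(t), -p[0]*np.sin(t)+p[1]*np.cos(t)])
for t in np.arange(0,2.3,.2):
    a,b=bp(t),bp(t+.2); dx=b-a; print(t.round(1),b.round(3),'step',(dx[0]*np.cos(yaw)).round(4),(dx[0]*np.sin(yaw)).round(4),dx[1].round(4))
E
```

```text
t8.62 pos [0.5114 0.002  0.0609] jaw -1.431 tilt [ 0.004 -0.001 -1.   ] F [ 0.5 -0.1  7.3] M [-0.01 -0.14  0.02] w 0.0257 q6 1.30
0.0 [-0.179 -0.049] step -0.0133 -0.0018 0.0347
0.2 [-0.186 -0.013] step -0.0062 -0.0008 0.0366
0.4 [-0.184  0.024] step 0.0012 0.0002 0.0371
0.6 [-0.176  0.061] step 0.0084 0.0011 0.0362
0.8 [-0.16   0.094] step 0.0154 0.0021 0.0338
1.0 [-0.138  0.124] step 0.0217 0.003 0.03
1.2 [-0.111  0.149] step 0.0272 0.0037 0.025
1.4 [-0.079  0.168] step 0.0316 0.0043 0.0191
1.6 [-0.044  0.181] step 0.0347 0.0047 0.0124
1.8 [-0.007  0.186] step 0.0365 0.005 0.0052
2.0 [0.03  0.184] step 0.0368 0.005 -0.0023
2.2 [0.066 0.174] step 0.0356 0.0048 -0.0096
```

View pics/w8.png

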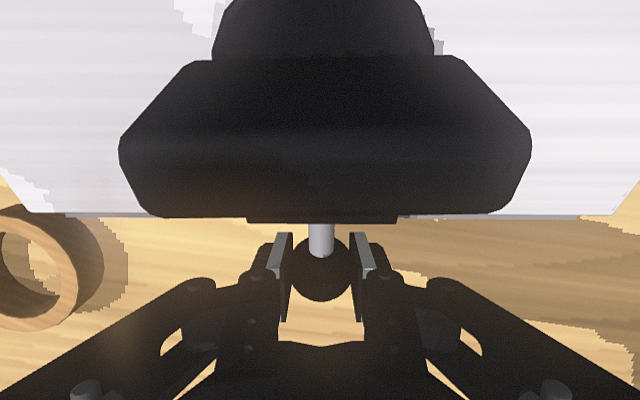

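Call:
jog_arm([
  [0.0,[-0.0075,-0.001,0.017],0],
  [0.0,[-0.006,-0.001,0.0177],0],
  [0.0,[-0.004,-0.0005,0.0181],0],
  [0.0,[-0.0022,-0.0003,0.0185],0],
  [0.0,[0,0,0.0186],0],
  [0.0,[0.0012,0.0002,0.0185],0],
  [0.0,[0.0034,0.0005,0.0183],0],
  [0.0,[0.005,0.0006,0.0179],0],
  [0.0,[0.007,0.001,0.0172],0],
  [0.0,[0.0084,0.0011,0.0166],0],
])

```text
clock: 9.93
position: [0.5135, 0.0023, 0.2384]
ee_rot: [-0.049, 0.05, -0.705, 0.706]
contact_force: [1.8, -1.4, -4.0]
width: 0.026
```

```bash
python3 - <<'E'
from fit import *
st()
im,d=get_image('scene'); save('s9',im); 
E
```

```text
t9.93 pos [0.5135 0.0023 0.2384] jaw -1.431 tilt [-0.002 -0.001 -1.   ] F [ 1.8 -1.4 -4. ] M [-0.21 -0.26  0.03] w 0.0260 q6 1.30
```

View pics/s9.png

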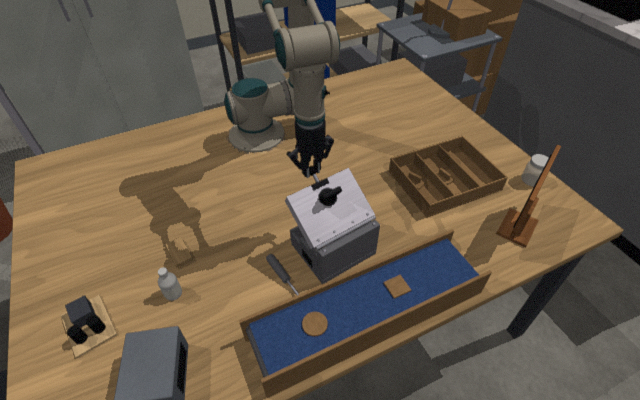

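The lid is following the gripper, at about 1 rad. I'll carry on up.

Call:
jog_arm([
  [0.0,[0.0102,0.0014,0.0156],0],
  [0.0,[0.0115,0.0016,0.0144],0],
  [0.0,[0.013,0.0018,0.0132],0],
  [0.0,[0.0142,0.0019,0.0118],0],
  [0.0,[0.0152,0.002,0.0103],0],
  [0.0,[0.0163,0.0022,0.0088],0],
  [0.0,[0.017,0.0023,0.0071],0],
  [0.0,[0.0177,0.0024,0.0053],0],
  [0.0,[0.0181,0.0025,0.0035],0],
  [0.0,[0.0184,0.0025,0.0017],0],
])

```text
clock: 11.22
position: [0.665, 0.0229, 0.3302]
ee_rot: [-0.048, 0.05, -0.705, 0.706]
contact_force: [-1.7, -1.7, 2.3]
width: 0.0254
```

```bash
python3 - <<'E'
from fit import *
st()
im,d=get_image('scene'); save('s10',im); 
E
```

```text
t11.22 pos [0.665  0.0229 0.3302] jaw -1.431 tilt [-0.003 -0.001 -1.   ] F [-1.7 -1.7  2.3] M [-0.18  0.4   0.17] w 0.0254 q6 1.36
```

View pics/s10.png

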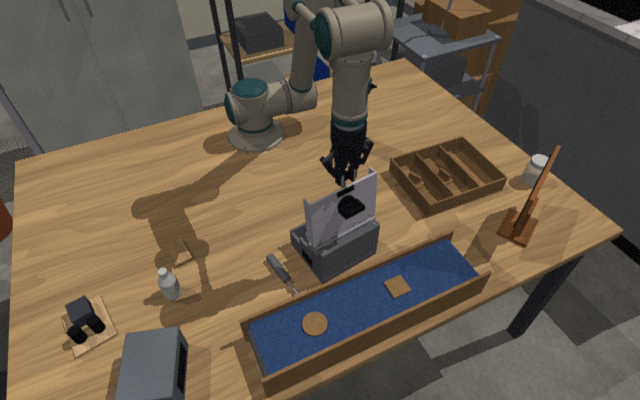

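Call:
jog_arm([
  [0.0,[0.0184,0.0025,0],0],
  [0.0,[0.0184,0.0025,-0.0015],0],
  [0.0,[0.018,0.0025,-0.0035],0],
  [0.0,[0,0,0],0],
  [0.045,[0,0,0],0],
  [0.06,[0,0,0],0],
  [0.06,[0,0,0],0],
  [0.06,[0,0,0.03],0],
  [0.06,[0,0,0.045],0],
])

```text
clock: 12.4
position: [0.7207, 0.0309, 0.3988]
ee_rot: [0.048, -0.051, 0.706, -0.705]
contact_force: [0.5, -0.5, 0.1]
width: 0.0602
```

```bash
python3 - <<'E'
from fit import *
st()
im,d=get_image('scene'); save('s11',im); 
im,d=get_image('top'); save('t11',cv2.resize(im[100:220,260:420],None,fx=5,fy=5)); 
E
```

```text
t12.40 pos [0.7207 0.0309 0.3988] jaw -1.431 tilt [-0.004  0.    -1.   ] F [ 0.5 -0.5  0.1] M [-0.02 -0.02  0.04] w 0.0602 q6 1.38
```

View pics/s11.png

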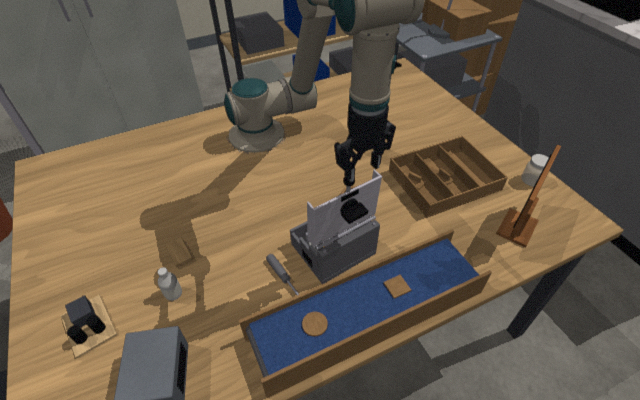

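View pics/t11.png

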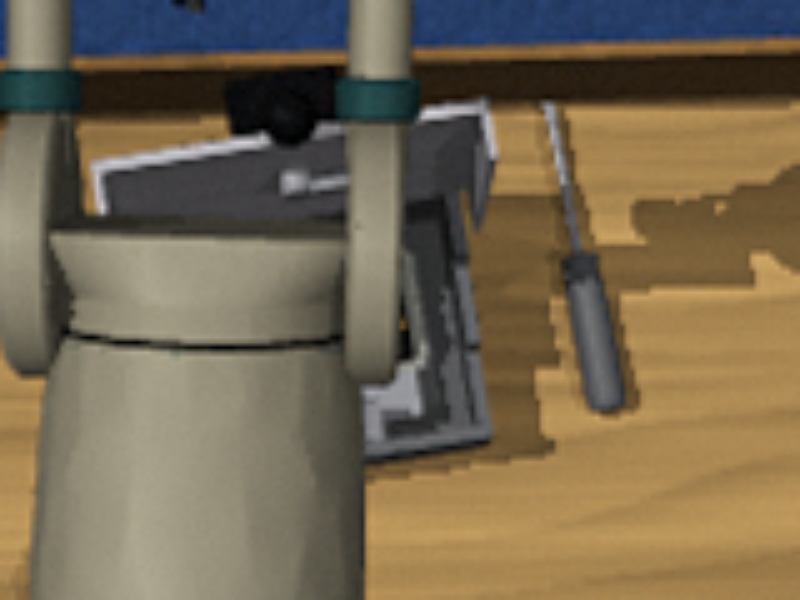

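Call:
jog_arm([
  [0.06,[-0.052,-0.007,0.0],0],
  [0.06,[-0.052,-0.007,0],0],
  [0.06,[-0.05,-0.007,-0.03],0],
  [0.06,[0,0,-0.05],0],
  [0.06,[0,0,-0.02],0],
  [0.06,[0,0,0],0],
])

```text
clock: 13.25
position: [0.5659, 0.01, 0.2977]
ee_rot: [0.048, -0.051, 0.706, -0.705]
contact_force: [0.2, 0.4, -0.1]
width: 0.06
```

```bash
python3 - <<'E'
from fit import *
st()
im,d=get_image('wrist'); save('w12',im); np.save('w12.npy',d);cm=camera_model('wrist')
for t in ['rib','terminals','well','holder']:
    for q in spot_point(t,'wrist')[:1]:
        u,v=q['position'];print(t,q['score'],u,v,w(cm,u,v,d[int(v),int(u)]))
print('exp rib',proj(cm,(.6255,.0173,.080)))
st()
E
```

```text
t13.25 pos [0.5659 0.01   0.2977] jaw -1.431 tilt [-0.004  0.    -1.   ] F [ 0.2  0.4 -0.1] M [0.03 0.01 0.  ] w 0.0600 q6 1.33
rib 0.79 323.0 108.2 [0.62682931 0.01407598 0.09544126]
terminals 0.87 367.6 108.0 [ 0.63277673 -0.03209583  0.06763509]
holder 0.7 322.2 108.1 [0.62681569 0.01484781 0.09546526]
exp rib (np.float64(319.5074208298481), np.float64(108.68877710247536))
t13.50 pos [0.5683 0.0098 0.3007] jaw -1.431 tilt [ 0.003 -0.    -1.   ] F [-0.8  0.  -0.1] M [0.04 0.01 0.04] w 0.0604 q6 1.33
```

View pics/w12.png

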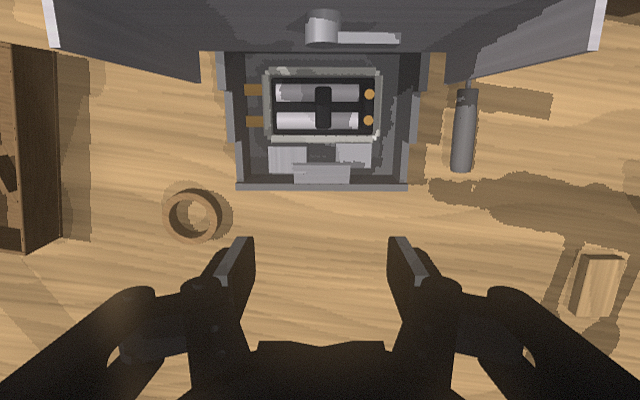

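Call:
jog_arm([
  [0.036,[0.03,0.003,-0.02],0],
  [0.036,[0.028,0.003,-0.04],0],
  [0.036,[0,0,-0.05],0],
  [0.036,[0,0,-0.045],0],
  [0.036,[0,0,-0.035],0],
  [0.036,[0,0,-0.015],0],
  [0.036,[0,0,-0.011],0],
  [0.036,[0,0,0],0],
])

```text
clock: 14.5
position: [0.626, 0.0159, 0.0838]
ee_rot: [-0.05, 0.049, -0.705, 0.705]
contact_force: [0.3, 0.2, 0.5]
width: 0.036
```

```bash
python3 - <<'E'
from fit import *
st()
im,d=get_image('wrist'); save('w13',im)
E
```

```text
t14.50 pos [0.626  0.0159 0.0838] jaw -1.431 tilt [ 0.001 -0.    -1.   ] F [0.3 0.2 0.5] M [-0.03 -0.04  0.04] w 0.0360 q6 1.35
```

View pics/w13.png

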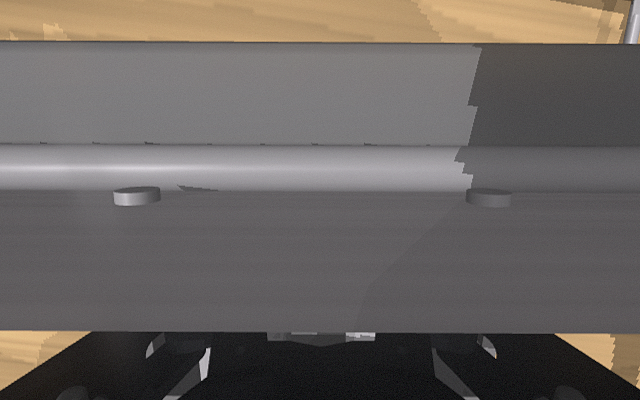

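Call:
jog_arm([
  [0.0,[0,0,0],0],
  [0.0,[0,0,0],0],
  [0.0,[0,0,0],0],
  [0.0,[0,0,0.005],0],
  [0.0,[0,0,0.01],0],
  [0.0,[0,0,0.015],0],
  [0.0,[0,0,0],0],
], force=60)

```text
clock: 15.42
position: [0.6262, 0.0158, 0.1151]
ee_rot: [-0.05, 0.049, -0.705, 0.706]
contact_force: [0.2, 0.0, -2.8]
width: 0.0149
```

```bash
python3 - <<'E'
from fit import *
st()
E
```

```text
t15.43 pos [0.6262 0.0158 0.1151] jaw -1.431 tilt [ 0.002 -0.    -1.   ] F [ 0.2  0.  -2.8] M [-0.03 -0.01 -0.01] w 0.0149 q6 1.35
```

Call:
jog_arm([
  [0.0,[0,0,0.035],0],
  [0.0,[-0.01,-0.0014,0.035],0],
  [0.0,[-0.035,-0.0047,0.01],0],
  [0.0,[-0.035,-0.0047,0],0],
  [0.0,[0,0,0],0.17453],
  [0.0,[0,0,0],0.17453],
  [0.0,[0,0,0],0.17453],
  [0.0,[0,0,0],0.17453],
  [0.0,[0,0,0],0.17453],
  [0.0,[0,0,0],0.17453],
])

```text
clock: 16.68
position: [0.5449, 0.0051, 0.1932]
ee_rot: [0.397, -0.397, 0.585, -0.585]
contact_force: [0.4, -0.1, -3.8]
width: 0.0148
```

Call:
jog_arm([
  [0.0,[0,0,0],0.17453],
  [0.0,[0,0,0],0.17453],
  [0.0,[0,0,0],0.17453],
  [0.0,[0,0,0],0.17453],
  [0.0,[0,0,0],0.17453],
  [0.0,[0,0,0],0.17453],
  [0.0,[0,0,0],0.17453],
  [0.0,[0,0,0],0.17453],
  [0.0,[0,0,0],0.17453],
  [0.0,[0,0,0],0.17453],
])

```text
clock: 17.92
position: [0.5449, 0.0051, 0.1932]
ee_rot: [-0.703, 0.703, -0.072, 0.071]
contact_force: [-0.7, 0.9, -4.6]
width: 0.015
```

Call:
jog_arm([
  [0.0,[0,0,0],0.17453],
  [0.0,[0,0,0],0.17453],
  [0.0,[0,0,0],0],
])

```text
clock: 18.3
position: [0.545, 0.0051, 0.1932]
ee_rot: [0.705, -0.705, -0.048, 0.049]
contact_force: [0.4, 0.3, -4.2]
width: 0.0149
```

```bash
python3 - <<'E'
from fit import *
st()
im,d=get_image('scene'); save('s14',im)
E
```

```text
t18.30 pos [0.545  0.0051 0.1932] jaw 1.709 tilt [-0.001  0.    -1.   ] F [ 0.4  0.3 -4.2] M [-0.03 -0.01  0.04] w 0.0149 q6 -1.83
```

View pics/s14.png

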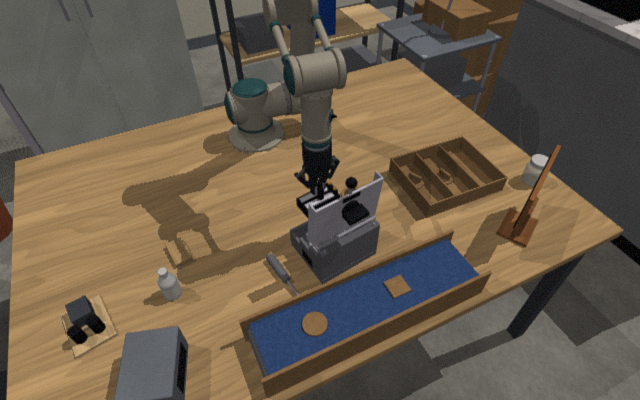

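Call:
jog_arm([
  [0.0,[0.04,0.0056,0],0],
  [0.0,[0.041,0.0058,0],-0.002],
  [0.0,[0,0,-0.03],0],
  [0.0,[0,0,-0.03],0],
  [0.0,[0,0,-0.015],0],
  [0.0,[0,0,-0.006],0],
  [0.0,[0,0,-0.006],0],
  [0.0,[0,0,0],0],
])

```text
clock: 19.35
position: [0.6269, 0.0164, 0.1069]
ee_rot: [-0.705, 0.705, 0.049, -0.048]
contact_force: [0.4, -0.9, -3.9]
width: 0.0148
```

```bash
python3 - <<'E'
from fit import *
st()
E
```

```text
t19.35 pos [0.6269 0.0164 0.1069] jaw 1.708 tilt [ 0.001  0.    -1.   ] F [ 0.4 -0.9 -3.9] M [-0.01 -0.    0.01] w 0.0148 q6 -1.79
```

Call:
jog_arm([
  [0.0,[-0.0008,0,-0.004],0],
  [0.0,[0,0,-0.004],0],
  [0.0,[0,0,-0.003],0],
  [0.0,[0,0,0],0],
])

```text
clock: 19.85
position: [0.6255, 0.0165, 0.0951]
ee_rot: [0.705, -0.705, -0.048, 0.049]
contact_force: [0.6, -0.3, -3.5]
width: 0.0148
```

```bash
python3 - <<'E'
from fit import *
st()
E
```

```text
t19.85 pos [0.6255 0.0165 0.0951] jaw 1.709 tilt [-0.001  0.    -1.   ] F [ 0.6 -0.3 -3.5] M [-0.03  0.   -0.07] w 0.0148 q6 -1.79
```

Underside is about 11 mm above the floor, already inside the straight walls, and nothing is touching.

Call:
jog_arm([
  [0.0,[0,0,-0.004],0],
  [0.0,[0,0,-0.004],0],
  [0.0,[0,0,-0.003],0],
  [0.0,[0,0,-0.001],0],
  [0.0,[0,0,0],0],
])

```text
clock: 20.48
position: [0.6258, 0.0165, 0.0851]
ee_rot: [-0.705, 0.705, 0.049, -0.048]
contact_force: [-2.2, 0.4, 5.7]
width: 0.0147
```

```bash
python3 - <<'E'
from fit import *
st()
E
```

```text
t20.48 pos [0.6258 0.0165 0.0851] jaw 1.709 tilt [ 0.001  0.    -1.   ] F [-2.2  0.4  5.7] M [ 0.04  0.67 -0.02] w 0.0147 q6 -1.79
```

Call:
jog_arm([
  [0.0,[0,0,-0.002],0],
  [0.0,[0,0,0],0],
  [0.0,[0,0,0],0],
])

```text
clock: 20.85
position: [0.626, 0.0165, 0.085]
ee_rot: [-0.705, 0.706, 0.049, -0.048]
contact_force: [-4.0, 0.5, 15.0]
width: 0.0148
```

```bash
python3 - <<'E'
from fit import *
st()
E
```

```text
t20.85 pos [0.626  0.0165 0.085 ] jaw 1.709 tilt [ 0.002 -0.    -1.   ] F [-4.   0.5 15. ] M [0.09 1.28 0.  ] w 0.0148 q6 -1.79
```

Call:
jog_arm([
  [0.03,[0,0,0.002],0],
  [0.036,[0,0,0],0],
  [0.036,[0,0,0],0],
  [0.036,[0,0,0.02],0],
  [0.036,[0,0,0.04],0],
  [0.036,[-0.01,-0.001,0.05],0],
  [0.036,[-0.05,-0.007,0.05],0],
  [0.036,[-0.05,-0.007,0.05],0],
  [0.036,[-0.05,-0.007,0.05],0],
  [0.036,[-0.05,-0.007,0],0],
])

```text
clock: 22.1
position: [0.4346, -0.0105, 0.3288]
ee_rot: [-0.705, 0.706, 0.052, -0.046]
contact_force: [0.9, -1.3, -0.3]
width: 0.036
```

```bash
python3 - <<'E'
from fit import *
st()
im,d=get_image('top'); save('t15',cv2.resize(im[90:220,260:420],None,fx=5,fy=4.6)); d1=d;cm=camera_model('top')
for t in ['rib','terminals','holder']:
    for q in spot_point(t,'top')[:1]:
        u,v=q['position'];print(t,q['score'],u,v,w(cm,u,v,d[int(round(v)),int(round(u))]))
im,d=get_image('scene'); save('s15',im)
im,d=get_image('wrist'); save('w15',im)
E
```

```text
t22.10 pos [ 0.4346 -0.0105  0.3288] jaw 1.709 tilt [ 0.008 -0.002 -1.   ] F [ 0.9 -1.3 -0.3] M [-0.    0.01  0.02] w 0.0360 q6 -1.89
rib 0.59 323.4 160.8 [0.62681513 0.01512366 0.09143372]
terminals 0.56 307.3 163.2 [0.62456144 0.06411364 0.06941986]
holder 0.78 326.2 163.1 [0.62663894 0.00708745 0.05037523]
```

View pics/t15.png

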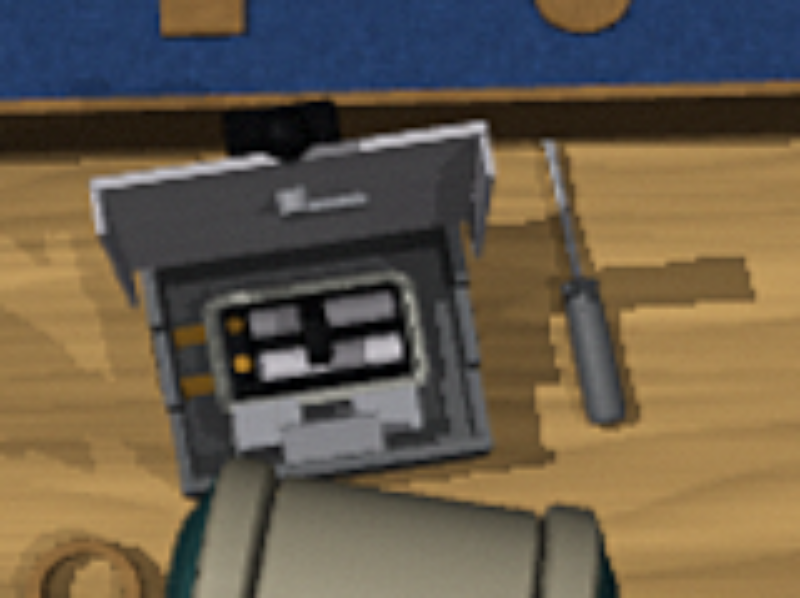

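View pics/s15.png

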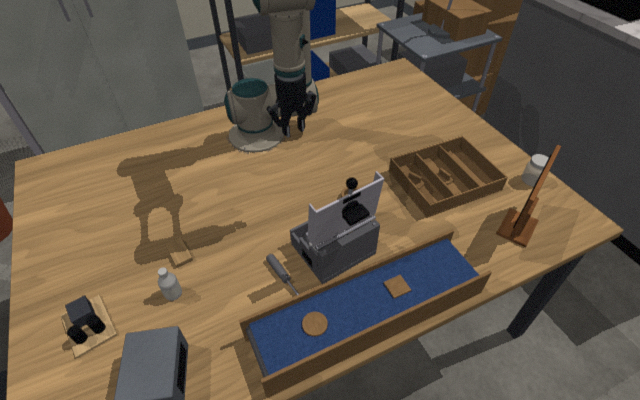

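View pics/w15.png

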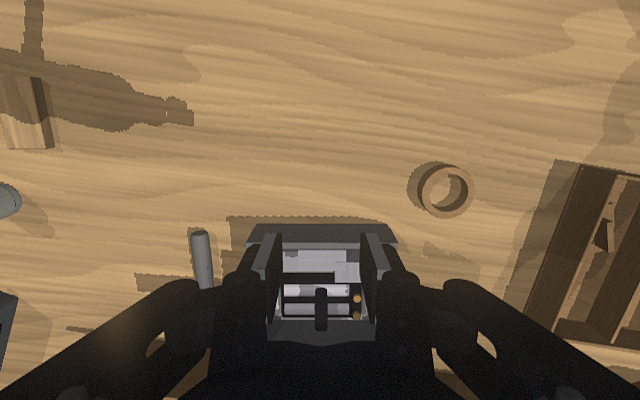

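Seated, with the studs next to the brass contacts at top-crop (237,325) and (243,362). Next I'll check height and tilt numerically.

```bash
python3 - <<'E'
from fit import *
st()
acc=[]
for i in range(4): im,d=get_image('top'); acc.append(d)
d=np.median(acc,0); cm=camera_model('top');P=cloud(d,cm)
h=np.array([.6755,.0238]);yaw=.135;u=np.array([np.cos(yaw),np.sin(yaw)]);v=np.array([-u[1],u[0]])
A=P[...,:2]-h;x=A@u+.055;y=A@v;z=P[...,2]
def box(n,x0,x1,y0,y1,z0=0.02,z1=.2):
    m=(x>x0)&(x<x1)&(y>y0)&(y<y1)&(z>z0)&(z<z1); print(n,m.sum(),'med z',np.median(z[m]).round(4))
box('term block',-.015,.025,.043,.052)
box('rib top',-.008,.018,-.005,.005,.08)
for nm,a,b in [('cells -y',-.035,-.015),('cells +y',.015,.033)]:
    box(nm+' x-',-.015,-.003,a,b); box(nm+' x+',.013,.025,a,b)
m=(x>.06)&(x<.14)&(z>.2)&(abs(y)<.1); q=np.c_[x[m],z[m]]; s=q[q[:,1]<.29]
print('top pts of lid/ball', q.max(0))
E
```

```text
t22.40 pos [ 0.4347 -0.01    0.3251] jaw 1.709 tilt [ 0.  0. -1.] F [-0.1 -1.1  0.3] M [-0.02 -0.03  0.02] w 0.0359 q6 -1.89
term block 39 med z 0.069
rib top 29 med z 0.0937
cells -y x- 27 med z 0.0568
cells -y x+ 25 med z 0.0571
cells +y x- 22 med z 0.0578
cells +y x+ 24 med z 0.0574
top pts of lid/ball [0.10697946 0.34417696]
```

```bash
python3 -c "
from h import *
print(sign_off())"
```

```text
the job is handed in; nothing more can be done
None
```

The battery holder is now the right way round and fully home in its well, the lid is standing open, and the job is handed in at about 22.4 s of the 72 s.

- **Latch:** I gripped the winged knob and turned it anticlockwise. It went well past 0.35 rad with no stop, so that was the free way. I took it to about a quarter turn, measured at 88–90° in the wrist image.
- **Lid:** I pinched the ball and swung the lid past upright to an estimated 2.25 rad, short of the stop. It stayed there after release.
- **Holder:** I lifted it out by the rib, turned it half round clear of the unit, lowered it without touching the well's sides, and felt the floor with about 15 N upward force.

**Last checks:** the top image shows the studs beside the brass contacts.

| Part | Measured height | Expected if home |
|---|---|---|
| Rib top | 93.7 mm | 94 mm |
| Terminal block | 69 mm | 67 mm |
| Cells, all four spots | 57–58 mm | 58 mm |

The holder sits level, and in the pictures the nearby bystanders look undisturbed. The gripper was clear of everything at hand-in.

**Disagreements:**
- The tool stood about 1.2 mm higher at seating than when I first gripped the holder, which the heights above outweigh.
- Early camera estimates of the unit's position differed by up to about 5 mm, so I averaged them.
- With the tool down at the holder, the wrist camera's view showed it right at the lid, but no contact force was measured.

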